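# Scrap the capless rod, show a good one to the inspection camera

## Robot

A 6-joint arm with a two-finger parallel gripper is mounted at the origin on the work surface. World frame = base frame: x ahead of the robot, y to its left, z up, the work surface at z = 0. Lengths are in m, angles in rad, forces in N, time in s.
With the tool pointing down it reaches from about 0.25 to 0.725 m from the base axis. Payload 4 kg.
Tool frame: the origin (TCP) lies between the finger pads; the fingertips stand 11 mm ahead of it and the grasp point (between the pads) lies 8 mm behind it (bot.tip_extent is the distance from the TCP to the fingertips, in m); z points along the fingers, y is the line along which they close (so a half turn about z gives the same grasp; the last joint's range is limited). The gripper opens to 85 mm and grips with 20 to 120 N. Pads are 22 mm wide; open, the fingers measure 114 mm over their backs; the gripper's body (76 mm by 85 mm) begins 54 mm behind the grasp point. The pads swing forward as they close: fully open they stand 13 mm farther back than shut.
Start: joints at [1.264, 0.241, 0.005, 1.335, 0, 1.571], TCP at [0.151, 0.477, 0.242] pointing down, gripper open.
Joint ranges: [-2.72, 2.72], [-1.05, 1.87], [-1.09, 1.28], [-1.99, 2.15], [-1.42, 1.44], [-3.14, 3.14]. Speed limits (rad/s): [2.79, 2.79, 3.14, 3.14, 3.14, 3.14].

## Interface

Orientations are given as a unit quaternion [x, y, z, w].
In Python, from workcell import bot gives the robot as it stands. The module is installed in compiled form; this text tells all that it offers.
- The arm moves only by the tool drive_tool, never from a script. Its argument "rows" is a list of rows, each an object of numbers: "dx", "dy", "dz": the shift along the tool's x, y, z in units of 50 mm (1.0 is 50 mm); "wx", "wy", "wz": the turn, a rotation vector about the tool's x, y, z in units of 5 degrees (1.0 is 5 degrees); "hand": the finger opening in mm, from 0 to 85.4. A call has 1 to 20 rows; each row is the pose to reach, as a shift and turn from the pose commanded when the call began, along the tool's axes at that moment; what a row does not reach only later rows make up. A row lasts 1/10 s, in which the tool goes at most 50 mm and 8.59 degrees, less where a joint would pass 70% of its speed; a pose out of reach is approached as far as the arm can. A call with a gripper value outside its range is refused whole. The fingers move at their own pace and stop on an object; the grip force is fixed at half the most. Time passes only in rows, so rows that repeat a pose let the fingers close. It gives the time, the measured TCP pose, the force, the opening and the grip force at its end, in the units of the state.
- bot.get_obs(): the state, without advancing time (a new reading comes with each control period).
- bot.camera(name): name is "scene" or "top" or "wrist"; returns the picture (384x512x3 uint8, red, green, blue); there is no depth.
- bot.get_calibration(name): a dict with "vfov" (degrees; the focal length in pixels is half the picture's height over the tangent of half this angle, whatever the lens; pixels are square), "cx", "cy" (the principal point, pixels), "k1" (the pictures are not rectified: a ray, as slopes to the right and down, at radius r is drawn at 1 + k1 r^2 times it, then the intrinsics apply), "origin" and "rotation" of the camera in the world; the wrist camera has in their place "mount" (4x4, takes a point from camera to tool coordinates, whose origin is the TCP and whose axes are the flange's). Camera axes: x right, y up, looking along -z (the intrinsics and any distortion apply to the point x, -y, -z); pixel columns grow to the right and rows downward; lengths in m; the calibration is good to about 2 mm. A picture is of the moment at which its call begins: read the wrist's pose just before it. get_calibration takes no time and is no camera call.
- bot.job_done(): hands the job in; it is judged then, once.
Trained networks look in the newest picture that a camera, given by its name, has taken for a name from the list of things; names that differ only in an ending like _2 or _b are one class to them, and where a whole thing is asked for, a point or a joint stands for the part that bears it (a point fixed in the world has none). Each returns a list of dicts, best first, with "score" (0 to 1); they miss things now and then, are a little off and sometimes report something else, mostly with a low value. They report only what shows in the picture. A call takes as long as a camera call. They do not tell look-alikes from the thing itself.
- bot.look_for(camera, thing): "extent" ([centre column, centre row, width, height] in pixels, round what is visible of it).
- bot.outline_of(camera, thing): "region" (384x512 bool, what is visible of it) and "extent" ([centre column, centre row, width, height] in pixels, round what is visible of it).
The state is a dict: "clock": time; "joint_pos": joint angles; "joint_vel": joint speeds; "tau": joint torques, N m; "eef_pos": TCP position; "tool_rot": TCP orientation; "ft_force": force on the tool from outside, world axes, zero at the start; "ft_torque": the same for the moment, N m; "grip_width": finger opening in m; "grasp_force": force on a finger pad.
Only numpy, scipy, OpenCV 4.12 (cv2) and the standard library are available. Lean on these libraries where they do the work, as an engineer would, in place of code of your own. Each camera call takes 0.05 s, during which the arm holds its last target. There are 200 camera calls.

## Task

First put the connecting rod whose bearing cap is missing (its big end is an open fork instead of a full ring) in the grey bin. Then pick up either of the two complete rods and hold it still in the air before the inspection camera: big-end bore centred in front of the lens and 100 mm from the glass, the rod's flat face square to the camera's tilted line of sight, its length parallel to the two light bars, either way round. Finish while still holding it there; do not touch the camera, and leave the other rod, the pistons and the carton where they are.

Things in the scene. Friction and masses are not known exactly. Their poses are not given: they have to be found in the camera images.
- rod_a_mid (a point): complete forged steel connecting rod lying flat on the bench: centre of its straight shank, half-way along and half-way up (12 mm over the bench): grip here. x runs along the rod to its small end, z up. Shank 20 mm wide (y), 16 mm thick, x = -28 to +44 mm; small end a 32 mm ring at x = +60; big end a 64 mm ring, 80 mm wide over its bolt bosses, at x = -60. 24 mm thick
- rod_a_bigend (a point): centre of the big-end bore of that rod, half-way through its 24 mm thickness; bore 48 mm across; axes as the rod's, z along the bore. The rod weighs about 0.45 kg (varies by a fifth), balanced about 40 mm from here towards the small end
- rod_b_mid (a point): second, identical complete rod: same point, axes and sizes as rod_a_mid
- rod_b_bigend (a point): centre of the big-end bore of the second complete rod, as rod_a_bigend
- rod_nocap_mid (a point): the reject, a rod without its cap: centre of its straight shank, half-way along and half-way up (12 mm over the bench): grip here. x runs along the rod to its small end, z up. Shank 20 mm wide (y), 16 mm thick, x = -28 to +44 mm; small end a 32 mm ring at x = +60; big end only a half ring at x = -60, open towards -x, 80 mm wide. 24 mm thick, about 0.45 kg
- bin: open grey plastic parts bin fixed to the bench, 250 mm (its x) by 170 mm (its y) by 60 mm high outside, walls and floor 4 mm; origin at the centre of its underside, z up
- cam_stand: fixed stand of the inspection camera, foot 120 x 130 mm, carrying a black head 92 x 150 x 40 mm whose lens looks up and leans 25 degrees towards the stand's own -x (roughly towards the robot); origin at the centre of the foot's underside, z up. Head included it is at most 115 mm high
- lens (a point): centre of the lens glass, on top of a 48 mm wide round barrel on the camera's head. Its z axis is the camera's line of sight, out of the lens; its y axis is level and parallel to the two white light bars (130 mm long, either side of the lens)
- piston_1: aluminium piston standing on the bench, 66 mm across, 62 mm high; origin at the centre of its underside. To be left alone
- piston_2: second piston, the same. To be left alone
- carton: small cardboard carton, 60 x 80 x 50 mm high; origin at the centre of its underside. To be left alone
Mind the look-alikes: they are no part of the job. What is shaped like the part that bears rod_a_mid but orange is not meant.

How it is judged:
On the way:
1. the rod without a cap lies in the bin, let go and at rest (x of rod_nocap_mid in the frame of bin between -0.115 and 0.115 m and y of rod_nocap_mid in the frame of bin between -0.08 and 0.08 m and z of rod_nocap_mid in the frame of bin below 0.035 m and contact force between the fingers and rod_nocap below 0.1 N and linear speed of rod_nocap below 0.03 m/s), for 0.2 s.
At the end, for the whole second after the job is handed in: Capless rod in the bin. A complete rod held still by the fingers: big-end bore centre within 15 mm of the line of sight in lens x and y, 80 to 120 mm from the glass; face within 0.17 rad of square to it, length within 0.2 rad of the light bars. Other rod within 25 mm of its start (all of step 1 and ((x of rod_a_bigend in the frame of lens between -0.015 and 0.015 m and y of rod_a_bigend in the frame of lens between -0.015 and 0.015 m and z of rod_a_bigend in the frame of lens between 0.08 and 0.12 m and angle between the z axis of rod_a_mid and the z axis of lens, either way round below 0.17 rad and angle between the x axis of rod_a_mid and the y axis of lens, either way round below 0.2 rad and contact force between the fingers and rod_a above 2 N and contact force between rod_a and cam_stand below 0.1 N and linear speed of rod_a below 0.02 m/s and distance of rod_b_mid from where it was at the start of the episode below 0.025 m) or (x of rod_b_bigend in the frame of lens between -0.015 and 0.015 m and y of rod_b_bigend in the frame of lens between -0.015 and 0.015 m and z of rod_b_bigend in the frame of lens between 0.08 and 0.12 m and angle between the z axis of rod_b_mid and the z axis of lens, either way round below 0.17 rad and angle between the x axis of rod_b_mid and the y axis of lens, either way round below 0.2 rad and contact force between the fingers and rod_b above 2 N and contact force between rod_b and cam_stand below 0.1 N and linear speed of rod_b below 0.02 m/s and distance of rod_a_mid from where it was at the start of the episode below 0.025 m))); the arm keeps its last pose, push and grip.
It fails at once if the camera is touched (contact force between cam_stand and anything else above 1 N).
It fails at once if both complete rods are shifted by more than 25 mm (distance of each of rod_a_mid, rod_b_mid from where it was at the start of the episode above 0.025 m).
It fails at once if a piston or the carton is shifted by more than 20 mm (distance of any of piston_1, piston_2, carton from where it was at the start of the episode above 0.02 m).
It also fails if it takes over 56 s, if anything falls off the work surface, if the arm or the gripper's body presses on something with over 40 N, if the wrist force passes 120 N, or if a joint passes its speed limit or range.

## Working session

There is one attempt and no reset: what is moved stays moved. The work goes in short steps, Python scripts to look and compute and a tool call to move; the robot and the scene stay as the last step left them, time stands still between calls to the robot, and variables do not carry over. Pictures are saved under pics/ and viewed, at most 10 in all, crops included, and the job is handed in when it is done.

Besides the shell and the picture viewer there is one more tool, called after "Call:" as name([rows], argument=value, ...), one row to a line, values as JSON. drive_tool: Moves the arm, as the interface text tells. Its arguments: {"type":"object","properties":{"rows":{"type":"array","items":{"type":"object","properties":{"dx":{"type":"number"},"dy":{"type":"number"},"dz":{"type":"number"},"wx":{"type":"number"},"wy":{"type":"number"},"wz":{"type":"number"},"hand":{"type":"number"}}}}},"required":["rows"]}

```bash
mkdir -p pics
python3 - <<'E'
from workcell import bot
import cv2,numpy as np
for n in("top","scene"):
    im=bot.camera(n); cv2.imwrite(f"pics/{n}0.png",im[:,:,::-1])
    c=bot.get_calibration(n); print(n,c)
    for t in("rod_a_mid","rod_nocap_mid","bin","cam_stand","lens","piston_1","carton"):
        print(t,[(np.round(d["extent"]).astype(int).tolist(),round(d["score"],2)) for d in bot.look_for(n,t)])
print(bot.get_calibration("wrist"),bot.get_obs())
E
```

```text
top {'vfov': 56.68236479291834, 'cx': 256.72596001555127, 'cy': 192.33585955054485, 'k1': -0.03635137508446146, 'origin': array([0.51034827, 0.00232915, 1.15927834]), 'rotation': array([-0.01327225,  0.02781137,  0.70858355, -0.7049537 ])}
rod_a_mid [([298, 270, 54, 25], 0.89), ([153, 142, 49, 37], 0.86), ([212, 271, 52, 32], 0.83), ([141, 236, 59, 46], 0.34)]
rod_nocap_mid [([209, 212, 26, 45], 0.85)]
bin [([372, 210, 76, 90], 0.65), ([140, 234, 64, 49], 0.35)]
cam_stand [([139, 234, 60, 46], 0.96)]
lens [([139, 236, 58, 43], 0.91)]
piston_1 [([210, 136, 19, 26], 0.82), ([255, 128, 20, 26], 0.8)]
carton [([300, 140, 32, 21], 0.8)]
scene {'vfov': 49.66067118395149, 'cx': 251.6123510779639, 'cy': 186.97206556944838, 'k1': -0.06278157959302075, 'origin': array([1.1540322 , 0.04183634, 1.01070863]), 'rotation': array([0.19024114, 0.20798866, 0.7144492 , 0.64039938])}
rod_a_mid [([260, 183, 29, 55], 0.96), ([215, 132, 52, 21], 0.81), ([304, 141, 54, 24], 0.73), ([383, 175, 60, 48], 0.63), ([374, 274, 64, 39], 0.62)]
rod_nocap_mid [([307, 196, 23, 43], 0.77)]
bin [([126, 176, 69, 86], 0.9
[... 678 characters left out ...]
8, 'joint_pos': array([1.26398060e+00, 2.40525286e-01, 5.00785388e-03, 1.33521057e+00,
       5.63090296e-06, 1.57081215e+00]), 'joint_vel': array([ 7.24370570e-04, -4.99632682e-04, -1.51234631e-04, -2.57677625e-03,
       -7.89985051e-04,  8.79809530e-05]), 'tau': array([ 5.52313995e-04, -3.72149169e+01,  2.52679592e+01,  8.92242679e-04,
       -1.25478550e-04, -2.95420733e-06]), 'eef_pos': array([0.15101043, 0.47664959, 0.24234682]), 'tool_rot': array([1.52814677e-01, 9.88254863e-01, 3.41889626e-05, 2.43720849e-06]), 'ft_force': array([ 0.9008484 ,  0.25326094, -0.42165905]), 'ft_torque': array([-0.01709459,  0.03101906,  0.02694089]), 'grasp_force': 0.0, 'grip_width': 0.08562727555619411}
```

Run:
```python
import cv2
im=cv2.imread("pics/top0.png")[95:315,100:420]
cv2.imwrite("pics/top_crop.png",cv2.resize(im,None,fx=2.5,fy=2.5,interpolation=cv2.INTER_CUBIC))
im=cv2.imread("pics/scene0.png")[110:310,90:420]
cv2.imwrite("pics/scene_crop.png",cv2.resize(im,None,fx=2.4,fy=2.4,interpolation=cv2.INTER_CUBIC))
```

```text
(no output)
```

View pics/top_crop.png

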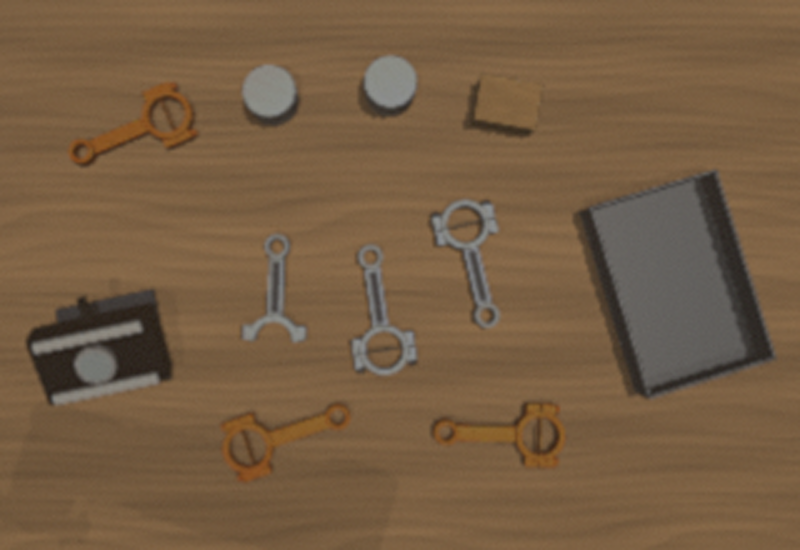

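View pics/scene_crop.png

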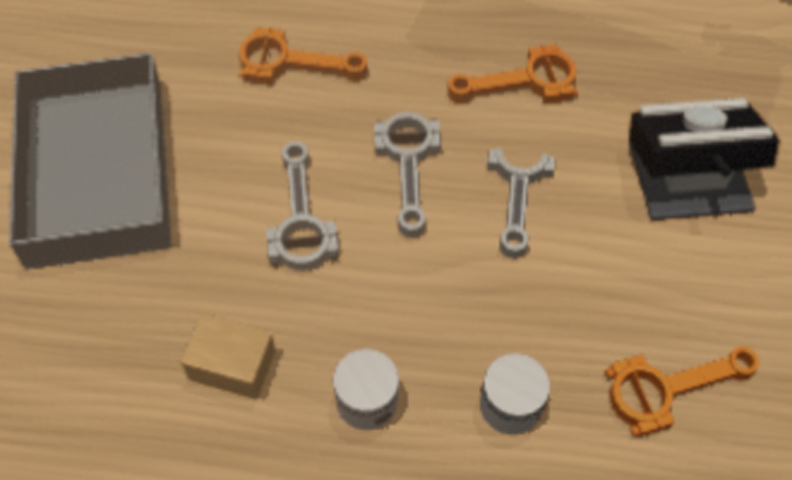

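```bash
cat > h.py <<'E'
import numpy as np, cv2
from scipy.spatial.transform import Rotation as R
from workcell import bot
def cam(n,obs=None):
    c=bot.get_calibration(n); f=192/np.tan(np.radians(c["vfov"]/2))
    if "mount" in c:
        T=np.eye(4); T[:3,:3]=R.from_quat(obs["tool_rot"]).as_matrix(); T[:3,3]=obs["eef_pos"]; M=T@c["mount"]
        o,r=M[:3,3],M[:3,:3]
    else: o,r=c["origin"],R.from_quat(c["rotation"]).as_matrix()
    return c,f,np.array(o),r
def ray(n,p,obs=None):
    c,f,o,r=cam(n,obs)
    d=np.array([(p[0]-c["cx"])/f,(p[1]-c["cy"])/f]); u=d.copy()
    for _ in range(20): u=d/(1+c["k1"]*(u@u))
    return o,r@np.array([u[0],-u[1],-1])
def onz(n,p,z,obs=None):
    o,d=ray(n,p,obs); return o+d*(z-o[2])/d[2]
def tri(rs):
    A=0;b=0
    for o,d in rs:
        d=d/np.linalg.norm(d); P=np.eye(3)-np.outer(d,d); A=A+P; b=b+P@o
    return np.linalg.solve(A,b)
def proj(n,X,obs=None):
    c,f,o,r=cam(n,obs); q=r.T@(np.array(X)-o); u=np.array([q[0],-q[1]])/-q[2]
    u=u*(1+c["k1"]*(u@u)); return u*f+[c["cx"],c["cy"]]
E
python3 - <<'E'
from h import *
np.set_printoptions(precision=4,suppress=True)
T=lambda x,y:(x/2.5+100,y/2.5+95); S=lambda x,y:(x/2.4+90,y/2.4+110)
for nm,s,b in(("rej",(276,246),(274,342)),("P",(371,257),(384,350)),("Q",(486,316),(464,225))):
    a=onz("top",T(*s),.02);c=onz("top",T(*b),.02);print(nm,a,c,np.linalg.norm(a-c),np.degrees(np.arctan2(*(a-c)[1::-1])),"mid",(a+c)/2)
L=tri([ray("top",T(95,365)),ray("scene",S(705,118))]);print("lens",L)
for z in(.1,): print([onz("top",T(*q),z) for q in((35,347),(140,327),(53,398),(157,379))])
print("bin",[onz("top",T(*q),.06) for q in((588,210),(714,173),(772,356),(645,395))])
print("P small scene",[onz("scene",S(*q),.02) for q in((411,220),(407,135),(295,154),(302,241),(515,240))])
E
```

```text
rej [0.5738 0.127  0.02  ] [0.4515 0.1294 0.02  ] 0.12234707133831961 -1.1167636080097667 mid [0.5127 0.1282 0.02  ]
P [0.5592 0.0055 0.02  ] [ 0.4405 -0.0106  0.02  ] 0.11975886218729852 7.691407536369283 mid [ 0.4998 -0.0025  0.02  ]
Q [ 0.4829 -0.1414  0.02  ] [ 0.5998 -0.1143  0.02  ] 0.12001767274804215 -166.9838710469417 mid [ 0.5413 -0.1278  0.02  ]
lens [0.4284 0.3387 0.084 ]
[array([0.4511, 0.4031, 0.1   ]), array([0.4741, 0.2789, 0.1   ]), array([0.3911, 0.381 , 0.1   ]), array([0.4129, 0.2584, 0.1   ])]
bin [array([ 0.6148, -0.2656,  0.06  ]), array([ 0.6611, -0.4267,  0.06  ]), array([ 0.4312, -0.4944,  0.06  ]), array([ 0.3848, -0.3328,  0.06  ])]
P small scene [array([0.5653, 0.0106, 0.02  ]), array([ 0.4456, -0.0057,  0.02  ]), array([ 0.4887, -0.1373,  0.02  ]), array([ 0.6068, -0.1104,  0.02  ]), array([0.5787, 0.1314, 0.02  ])]
```

Call:
drive_tool([
  {"dx": -9,"dy": -4.5,"dz": 0.8,"wz": 32.6,"hand": 60},
  {"dx": -9,"dy": -4.5,"dz": 0.8,"wz": 32.6,"hand": 60},
  {"dx": -9,"dy": -4.5,"dz": 0.8,"wz": 32.6,"hand": 60},
  {"dx": -9,"dy": -4.5,"dz": 0.8,"wz": 32.6,"hand": 60},
  {"dx": -9,"dy": -4.5,"dz": 0.8,"wz": 32.6,"hand": 60},
  {"dx": -9,"dy": -4.5,"dz": 0.8,"wz": 32.6,"hand": 60},
  {"dx": -9,"dy": -4.5,"dz": 0.8,"wz": 32.6,"hand": 60},
  {"dx": -9,"dy": -4.5,"dz": 0.8,"wz": 32.6,"hand": 60},
  {"dx": -9,"dy": -4.5,"dz": 0.8,"wz": 32.6,"hand": 60},
  {"dx": -9,"dy": -4.5,"dz": 0.8,"wz": 32.6,"hand": 60},
  {"dx": -9,"dy": -4.5,"dz": 0.8,"wz": 32.6,"hand": 60},
  {"dx": -9,"dy": -4.5,"dz": 0.8,"wz": 32.6,"hand": 60},
  {"dx": -9,"dy": -4.5,"dz": 0.8,"wz": 32.6,"hand": 60},
  {"dx": -9,"dy": -4.5,"dz": 0.8,"wz": 32.6,"hand": 60},
  {"dx": -9,"dy": -4.5,"dz": 0.8,"wz": 32.6,"hand": 60},
  {"dx": -9,"dy": -4.5,"dz": 0.8,"wz": 32.6,"hand": 60},
  {"dx": -9,"dy": -4.5,"dz": 0.8,"wz": 32.6,"hand": 60},
  {"dx": -9,"dy": -4.5,"dz": 0.8,"wz": 32.6,"hand": 60},
  {"dx": -9,"dy": -4.5,"dz": 0.8,"wz": 32.6,"hand": 60},
  {"dx": -9,"dy": -4.5,"dz": 0.8,"wz": 32.6,"hand": 60},
])

```text
invalid input at $.rows[0]: expected keys dx, dy, dz, wx, wy, wz, hand
```

Run:
```python
from h import *
np.set_printoptions(precision=4,suppress=True)
o=bot.get_obs(); im=bot.camera("wrist"); cv2.imwrite("pics/w1.png",im[:,:,::-1])
print(o["clock"],o["eef_pos"],R.from_quat(o["tool_rot"]).as_matrix(),np.degrees(o["joint_pos"]))
for t in("rod_a_mid","rod_nocap_mid","lens"):
    print(t,[(np.round(d["extent"]).astype(int).tolist(),round(d["score"],2)) for d in bot.look_for("wrist",t)])
for X in((.578,.1295,.02),(.455,.131,.02)): print(proj("wrist",X,o))
```

```text
0.8 [0.151  0.4766 0.2423] [[-0.9533  0.302   0.    ]
 [ 0.302   0.9533  0.0001]
 [ 0.      0.0001 -1.    ]] [72.4208 13.7811  0.2869 76.5019  0.0003 90.0009]
rod_a_mid [([87, 305, 16, 6], 0.54)]
rod_nocap_mid []
lens []
[143.8322 445.0798]
[113.8977 396.9308]
```

View pics/w1.png

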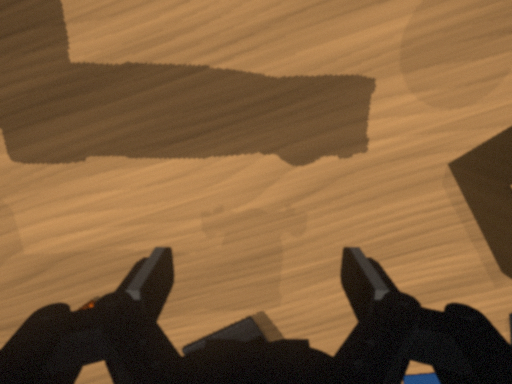

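The move was refused because it needs all seven keys. The picture is only the start view: bare bench between the fingers at about (260,290).

Call:
drive_tool([
  {"dx": -9,"dy": -4.5,"dz": 0.8,"wx": 0,"wy": 0,"wz": 32.6,"hand": 60},
  {"dx": -9,"dy": -4.5,"dz": 0.8,"wx": 0,"wy": 0,"wz": 32.6,"hand": 60},
  {"dx": -9,"dy": -4.5,"dz": 0.8,"wx": 0,"wy": 0,"wz": 32.6,"hand": 60},
  {"dx": -9,"dy": -4.5,"dz": 0.8,"wx": 0,"wy": 0,"wz": 32.6,"hand": 60},
  {"dx": -9,"dy": -4.5,"dz": 0.8,"wx": 0,"wy": 0,"wz": 32.6,"hand": 60},
  {"dx": -9,"dy": -4.5,"dz": 0.8,"wx": 0,"wy": 0,"wz": 32.6,"hand": 60},
  {"dx": -9,"dy": -4.5,"dz": 0.8,"wx": 0,"wy": 0,"wz": 32.6,"hand": 60},
  {"dx": -9,"dy": -4.5,"dz": 0.8,"wx": 0,"wy": 0,"wz": 32.6,"hand": 60},
  {"dx": -9,"dy": -4.5,"dz": 0.8,"wx": 0,"wy": 0,"wz": 32.6,"hand": 60},
  {"dx": -9,"dy": -4.5,"dz": 0.8,"wx": 0,"wy": 0,"wz": 32.6,"hand": 60},
  {"dx": -9,"dy": -4.5,"dz": 0.8,"wx": 0,"wy": 0,"wz": 32.6,"hand": 60},
  {"dx": -9,"dy": -4.5,"dz": 0.8,"wx": 0,"wy": 0,"wz": 32.6,"hand": 60},
  {"dx": -9,"dy": -4.5,"dz": 0.8,"wx": 0,"wy": 0,"wz": 32.6,"hand": 60},
  {"dx": -9,"dy": -4.5,"dz": 0.8,"wx": 0,"wy": 0,"wz": 32.6,"hand": 60},
  {"dx": -9,"dy": -4.5,"dz": 0.8,"wx": 0,"wy": 0,"wz": 32.6,"hand": 60},
  {"dx": -9,"dy": -4.5,"dz": 0.8,"wx": 0,"wy": 0,"wz": 32.6,"hand": 60},
  {"dx": -9,"dy": -4.5,"dz": 0.8,"wx": 0,"wy": 0,"wz": 32.6,"hand": 60},
  {"dx": -9,"dy": -4.5,"dz": 0.8,"wx": 0,"wy": 0,"wz": 32.6,"hand": 60},
  {"dx": -9,"dy": -4.5,"dz": 0.8,"wx": 0,"wy": 0,"wz": 32.6,"hand": 60},
  {"dx": -9,"dy": -4.5,"dz": 0.8,"wx": 0,"wy": 0,"wz": 32.6,"hand": 60},
])

```text
clock: 3.0
eef_pos: [0.518, 0.0552, 0.2022]
tool_rot: [0.999, 0.039, -0.002, -0.025]
ft_force: [0.3, -0.4, -0.6]
grip_width: 0.0603
grasp_force: 0.0
```

Run:
```python
from h import *
np.set_printoptions(precision=4,suppress=True)
o=bot.get_obs(); im=bot.camera("wrist"); cv2.imwrite("pics/w2.png",im[:,:,::-1])
print(o["clock"],o["eef_pos"],R.from_quat(o["tool_rot"]).as_matrix(),np.degrees(o["joint_pos"]))
for t in("rod_a_mid","rod_nocap_mid","lens"):
    print(t,[(np.round(d["extent"]).astype(int).tolist(),round(d["score"],2)) for d in bot.look_for("wrist",t)])
for X in((.574,.127,.024),(.452,.129,.024)): print(proj("wrist",X,o))
```

```text
3.0 [0.518  0.0552 0.2022] [[ 0.9969  0.0785 -0.0064]
 [ 0.0788 -0.9956  0.05  ]
 [-0.0025 -0.0503 -0.9987]] [  4.462   17.4153  -0.9332  71.795    2.8839 179.9443]
rod_a_mid [([229, 301, 82, 48], 0.97), ([312, 192, 68, 142], 0.67), ([460, 318, 39, 45], 0.59)]
rod_nocap_mid [([197, 161, 73, 125], 0.71), ([434, 152, 92, 158], 0.51)]
lens [([44, 227, 81, 93], 0.84)]
[200.4613 116.3988]
[196.7779 223.1514]
```

View pics/w2.png

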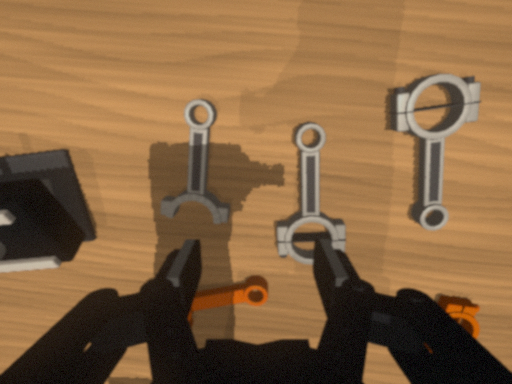

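Wrist view: the reject (fork) has its small end at (200,113) and its half-ring at about (196,215). The complete rods are at (311,137)-(311,240) and (440,107)-(433,217), with orange look-alikes at (230,298) and (460,315). The forked grey rod is the one to take. Joint 6 ended up at its limit, so I'll turn it back the other way.

```bash
cat >> h.py <<'E'
def Rt(yaw,n=None):
    """tool frame: z=-n, x axis near world yaw (deg)"""
    z=-np.array([0,0,1.]) if n is None else -np.array(n)/np.linalg.norm(n)
    x=np.array([np.cos(np.radians(yaw)),np.sin(np.radians(yaw)),0]); x-=z*(x@z); x/=np.linalg.norm(x)
    return np.stack([x,np.cross(z,x),z],1)
def move(P,M,o=None):
    o=o or bot.get_obs(); C=R.from_quat(o["tool_rot"]).as_matrix()
    d=C.T@(np.array(P)-o["eef_pos"])/.05; w=np.degrees(R.from_matrix(C.T@M).as_rotvec())/5
    print("d",np.round(d,3),"w",np.round(w,2),"rows",np.linalg.norm(d),np.linalg.norm(w)*5/8.59)
E
python3 - <<'E'
from h import *
np.set_printoptions(precision=4,suppress=True)
o=bot.get_obs()
for nm,s,b in(("rej",(200,113),(196,216)),("P",(310.5,137.5),(311,240)),("Q",(433,217),(440,107))):
    a=onz("wrist",s,.023,o);c=onz("wrist",b,.023,o);print(nm,a,c,np.linalg.norm(a-c),np.degrees(np.arctan2(*(a-c)[1::-1])),"mid",(a+c)/2, "mid from small",a+.5*.12*(c-a)/np.linalg.norm(c-a))
move((.511,.128,.1),Rt(179),o); move((.511,.128,.1),Rt(175),o)
E
```

```text
rej [0.5769 0.1305 0.023 ] [0.4601 0.1325 0.023 ] 0.1168445199448214 -1.0048269560198246 mid [0.5185 0.1315 0.023 ] mid from small [0.5169 0.1315 0.023 ]
P [0.5621 0.0131 0.023 ] [ 0.4438 -0.0043  0.023 ] 0.11957389127592569 8.348350222525916 mid [0.503  0.0044 0.023 ] mid from small [0.5028 0.0044 0.023 ]
Q [ 0.487 -0.135  0.023] [ 0.6036 -0.1103  0.023 ] 0.11919477069411623 -168.03693448063996 mid [ 0.5453 -0.1227  0.023 ] mid from small [ 0.5457 -0.1226  0.023 ]
d [-0.014 -1.311  2.117] w [ -0.08  -0.89 -34.84] rows 2.4898322912454574 20.286723992779333
d [-0.014 -1.311  2.117] w [ -0.11  -0.87 -34.04] rows 2.4898322912454574 19.82121942052086
```

Call:
drive_tool([
  {"dx": 0.08,"dy": -1.35,"dz": 2.12,"wx": -0.08,"wy": -0.89,"wz": -34.84,"hand": 60},
  {"dx": 0.08,"dy": -1.35,"dz": 2.12,"wx": -0.08,"wy": -0.89,"wz": -34.84,"hand": 60},
  {"dx": 0.08,"dy": -1.35,"dz": 2.12,"wx": -0.08,"wy": -0.89,"wz": -34.84,"hand": 60},
  {"dx": 0.08,"dy": -1.35,"dz": 2.12,"wx": -0.08,"wy": -0.89,"wz": -34.84,"hand": 60},
  {"dx": 0.08,"dy": -1.35,"dz": 2.12,"wx": -0.08,"wy": -0.89,"wz": -34.84,"hand": 60},
  {"dx": 0.08,"dy": -1.35,"dz": 2.12,"wx": -0.08,"wy": -0.89,"wz": -34.84,"hand": 60},
  {"dx": 0.08,"dy": -1.35,"dz": 2.12,"wx": -0.08,"wy": -0.89,"wz": -34.84,"hand": 60},
  {"dx": 0.08,"dy": -1.35,"dz": 2.12,"wx": -0.08,"wy": -0.89,"wz": -34.84,"hand": 60},
  {"dx": 0.08,"dy": -1.35,"dz": 2.12,"wx": -0.08,"wy": -0.89,"wz": -34.84,"hand": 60},
  {"dx": 0.08,"dy": -1.35,"dz": 2.12,"wx": -0.08,"wy": -0.89,"wz": -34.84,"hand": 60},
  {"dx": 0.08,"dy": -1.35,"dz": 2.12,"wx": -0.08,"wy": -0.89,"wz": -34.84,"hand": 60},
  {"dx": 0.08,"dy": -1.35,"dz": 2.12,"wx": -0.08,"wy": -0.89,"wz": -34.84,"hand": 60},
  {"dx": 0.08,"dy": -1.35,"dz": 2.12,"wx": -0.08,"wy": -0.89,"wz": -34.84,"hand": 60},
  {"dx": 0.08,"dy": -1.35,"dz": 2.12,"wx": -0.08,"wy": -0.89,"wz": -34.84,"hand": 60},
  {"dx": 0.08,"dy": -1.35,"dz": 2.12,"wx": -0.08,"wy": -0.89,"wz": -34.84,"hand": 60},
  {"dx": 0.08,"dy": -1.35,"dz": 2.12,"wx": -0.08,"wy": -0.89,"wz": -34.84,"hand": 60},
  {"dx": 0.08,"dy": -1.35,"dz": 2.12,"wx": -0.08,"wy": -0.89,"wz": -34.84,"hand": 60},
  {"dx": 0.08,"dy": -1.35,"dz": 2.12,"wx": -0.08,"wy": -0.89,"wz": -34.84,"hand": 60},
  {"dx": 0.08,"dy": -1.35,"dz": 2.12,"wx": -0.08,"wy": -0.89,"wz": -34.84,"hand": 60},
  {"dx": 0.08,"dy": -1.35,"dz": 2.12,"wx": -0.08,"wy": -0.89,"wz": -34.84,"hand": 60},
])

```text
clock: 5.2
eef_pos: [0.5153, 0.1316, 0.0999]
tool_rot: [0.025, 1.0, -0.0, -0.001]
ft_force: [-1.0, -0.5, -0.1]
grip_width: 0.0602
grasp_force: 0.0
```

Run:
```python
from h import *
np.set_printoptions(precision=4,suppress=True)
o=bot.get_obs(); im=bot.camera("wrist"); cv2.imwrite("pics/w3.png",im[:,:,::-1])
print(o["clock"],o["eef_pos"],R.from_quat(o["tool_rot"]).as_matrix(),np.degrees(o["joint_pos"]))
for d in bot.outline_of("wrist","rod_nocap_mid"):
    m=d["region"]; print(d["score"],np.round(d["extent"]))
    ys,xs=np.nonzero(m)
    # centreline of shank: rows
    for r in range(ys.min(),ys.max(),15):
        c=xs[ys==r]; print(r,c.min(),c.max(),onz("wrist",((c.min()+c.max())/2,r),.02,o)[:2])
move((.515,.130,.012),Rt(179),o)
```

```text
5.2 [0.5153 0.1316 0.0999] [[-0.9987  0.0501 -0.0011]
 [ 0.0501  0.9987 -0.0003]
 [ 0.0011 -0.0003 -1.    ]] [14.329  23.3674 -8.4895 58.207   0.0014 17.1984]
0.59 [259. 207. 113. 166.]
123 290 295 [0.4545 0.1596]
138 202 312 [0.4638 0.1339]
153 206 292 [0.4744 0.1275]
168 240 274 [0.4859 0.1328]
183 246 270 [0.4975 0.133 ]
198 246 270 [0.5095 0.1324]
213 246 270 [0.5219 0.1319]
228 246 270 [0.5347 0.1313]
243 248 269 [0.548 0.131]
258 242 275 [0.5618 0.1304]
273 242 277 [0.5761 0.1305]
288 252 265 [0.5908 0.129 ]
d [ 0.003 -0.033  1.757] w [-0.   -0.01 -0.37] rows 1.757405884410011 0.21776097030712743
```

View pics/w3.png

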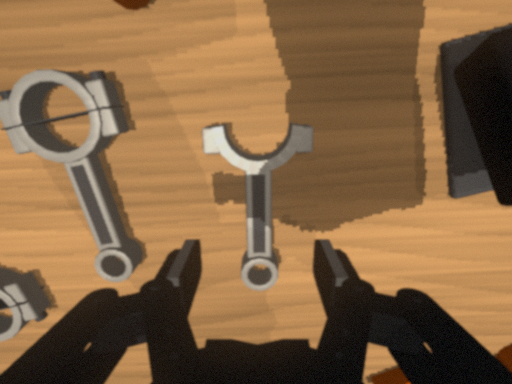

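Close crop: this is the forked rod, shank column 258, rows 175-255, midway between the fingers. Descending to grip it.

Call:
drive_tool([
  {"dx": 0,"dy": 0.01,"dz": 0.88,"wx": 0,"wy": 0,"wz": -0.3,"hand": 60},
  {"dx": 0,"dy": 0.01,"dz": 1.5,"wx": 0,"wy": 0,"wz": -0.3,"hand": 60},
  {"dx": 0,"dy": 0.01,"dz": 1.76,"wx": 0,"wy": 0,"wz": -0.3,"hand": 60},
  {"dx": 0,"dy": 0.01,"dz": 1.76,"wx": 0,"wy": 0,"wz": -0.3,"hand": 60},
  {"dx": 0,"dy": 0.01,"dz": 1.76,"wx": 0,"wy": 0,"wz": -0.3,"hand": 15},
  {"dx": 0,"dy": 0.01,"dz": 1.76,"wx": 0,"wy": 0,"wz": -0.3,"hand": 10},
  {"dx": 0,"dy": 0.01,"dz": 1.76,"wx": 0,"wy": 0,"wz": -0.3,"hand": 10},
  {"dx": 0,"dy": 0.01,"dz": 1.76,"wx": 0,"wy": 0,"wz": -0.3,"hand": 10},
  {"dx": 0,"dy": 0.01,"dz": 1.76,"wx": 0,"wy": 0,"wz": -0.3,"hand": 10},
  {"dx": 0,"dy": 0.01,"dz": 1.76,"wx": 0,"wy": 0,"wz": -0.3,"hand": 10},
])

```text
clock: 6.3
eef_pos: [0.5172, 0.1314, 0.014]
tool_rot: [0.017, 1.0, 0.001, 0.001]
ft_force: [-0.5, 2.8, 6.4]
grip_width: 0.0183
grasp_force: 60.3
```

Call:
drive_tool([
  {"dx": 0,"dy": 0,"dz": -0.7,"wx": 0,"wy": 0,"wz": 0,"hand": 10},
  {"dx": 0,"dy": 0,"dz": -1.6,"wx": 0,"wy": 0,"wz": 0,"hand": 10},
  {"dx": 0,"dy": 0,"dz": -2.6,"wx": 0,"wy": 0,"wz": 0,"hand": 10},
  {"dx": 0,"dy": -0.7,"dz": -2.6,"wx": 0,"wy": 0,"wz": 0,"hand": 10},
  {"dx": -0.1,"dy": -1.6,"dz": -2.6,"wx": 0,"wy": 0,"wz": -0.5,"hand": 10},
  {"dx": -0.2,"dy": -2.6,"dz": -2.6,"wx": 0,"wy": 0,"wz": -1,"hand": 10},
  {"dx": -0.2,"dy": -3.6,"dz": -2.6,"wx": 0,"wy": 0,"wz": -1.5,"hand": 10},
  {"dx": -0.3,"dy": -4.6,"dz": -2.6,"wx": 0,"wy": 0,"wz": -2,"hand": 10},
  {"dx": -0.3,"dy": -5.6,"dz": -2.6,"wx": 0,"wy": 0,"wz": -2.5,"hand": 10},
  {"dx": -0.4,"dy": -6.6,"dz": -2.6,"wx": 0,"wy": 0,"wz": -3,"hand": 10},
  {"dx": -0.4,"dy": -7.6,"dz": -2.6,"wx": 0,"wy": 0,"wz": -3.5,"hand": 10},
  {"dx": -0.5,"dy": -8.6,"dz": -2.6,"wx": 0,"wy": 0,"wz": -3.5,"hand": 10},
  {"dx": -0.5,"dy": -9.5,"dz": -2.6,"wx": 0,"wy": 0,"wz": -3.5,"hand": 10},
  {"dx": -0.5,"dy": -10.1,"dz": -2.6,"wx": 0,"wy": 0,"wz": -3.5,"hand": 10},
  {"dx": -0.5,"dy": -10.1,"dz": -2.6,"wx": 0,"wy": 0,"wz": -3.5,"hand": 10},
  {"dx": -0.5,"dy": -10.1,"dz": -2.6,"wx": 0,"wy": 0,"wz": -3.5,"hand": 10},
])

```text
clock: 7.9
eef_pos: [0.5227, -0.3754, 0.1409]
tool_rot: [-0.135, 0.991, 0.001, -0.002]
ft_force: [0.3, 0.8, -5.0]
grip_width: 0.0185
grasp_force: 60.0
```

Run:
```python
from h import *
np.set_printoptions(precision=4,suppress=True)
o=bot.get_obs(); im=bot.camera("top"); cv2.imwrite("pics/t4.png",im[:,:,::-1])
im=bot.camera("wrist"); cv2.imwrite("pics/w4.png",im[:,:,::-1])
print(o["clock"],o["eef_pos"],R.from_quat(o["tool_rot"]).as_matrix()[:,0],o["grip_width"],o["grasp_force"])
# bin corners (rim inner) expected
for s in((1,1),(1,-1),(-1,-1),(-1,1)):
    a=np.radians(16.2);c=np.array([s[0]*.125,s[1]*.085]);X=[.525+c[0]*np.cos(a)-c[1]*np.sin(a),-.377+c[0]*np.sin(a)+c[1]*np.cos(a),.06]
    print(proj("wrist",X,o),proj("top",X))
move((.525,-.377,.024),Rt(196),o)
```

```text
7.9 [ 0.5227 -0.3754  0.1409] [-0.9637 -0.267   0.0029] 0.018462884269151467 60.021103620529175
[349.6142 334.5798] [333.5271 176.9311]
[163.4048 336.3682] [384.6068 161.7929]
[121.2715  28.542 ] [408.5402 238.2178]
[382.9822  25.3151] [357.2154 254.1748]
d [-0.043 -0.047  2.338] w [ 0.02 -0.03 -0.1 ] rows 2.3388091872678807 0.0647160588463103
```

View pics/w4.png

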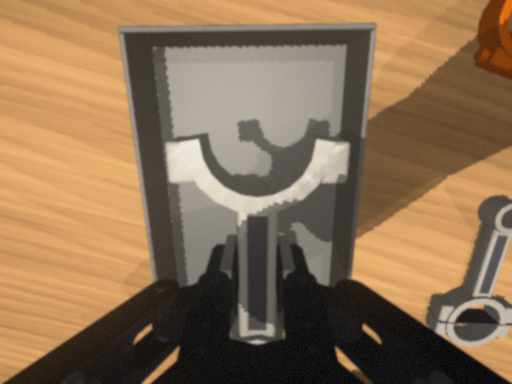

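The rod hangs centred over the bin: rim columns 122-375, rod axis at column 258. Lowering and releasing.

Call:
drive_tool([
  {"dx": 0,"dy": 0,"dz": 0.8,"wx": 0,"wy": 0,"wz": 0,"hand": 10},
  {"dx": 0,"dy": 0,"dz": 1.5,"wx": 0,"wy": 0,"wz": 0,"hand": 10},
  {"dx": 0,"dy": 0,"dz": 2.0,"wx": 0,"wy": 0,"wz": 0,"hand": 10},
  {"dx": 0,"dy": 0,"dz": 2.25,"wx": 0,"wy": 0,"wz": 0,"hand": 10},
  {"dx": 0,"dy": 0,"dz": 2.25,"wx": 0,"wy": 0,"wz": 0,"hand": 10},
  {"dx": 0,"dy": 0,"dz": 2.25,"wx": 0,"wy": 0,"wz": 0,"hand": 10},
  {"dx": 0,"dy": 0,"dz": 2.25,"wx": 0,"wy": 0,"wz": 0,"hand": 45},
  {"dx": 0,"dy": 0,"dz": 2.25,"wx": 0,"wy": 0,"wz": 0,"hand": 45},
  {"dx": 0,"dy": 0,"dz": 2.25,"wx": 0,"wy": 0,"wz": 0,"hand": 45},
  {"dx": 0,"dy": 0,"dz": 2.25,"wx": 0,"wy": 0,"wz": 0,"hand": 45},
  {"dx": 0,"dy": 0,"dz": 1.6,"wx": 0,"wy": 0,"wz": 0,"hand": 45},
  {"dx": 0,"dy": 0,"dz": 0.6,"wx": 0,"wy": 0,"wz": 0,"hand": 45},
  {"dx": 0,"dy": 0,"dz": -0.4,"wx": 0,"wy": 0,"wz": 0,"hand": 45},
  {"dx": 0,"dy": 0,"dz": -0.4,"wx": 0,"wy": 0,"wz": 0,"hand": 45},
])

```text
clock: 9.4
eef_pos: [0.5281, -0.3781, 0.1721]
tool_rot: [-0.136, 0.991, -0.006, 0.006]
ft_force: [0.4, -0.2, 0.4]
grip_width: 0.0449
grasp_force: 0.0
```

Run:
```python
from h import *
np.set_printoptions(precision=4,suppress=True)
o=bot.get_obs()
move((.504,.003,.1),Rt(188),o)
```

```text
d [-1.573  7.49   1.354] w [-0.15  0.12  1.52] rows 7.772298517268347 0.8912988468839173
```

Call:
drive_tool([
  {"dx": -0.2,"dy": 0.7,"dz": 0,"wx": 0,"wy": 0,"wz": 0.2,"hand": 50},
  {"dx": -0.4,"dy": 1.6,"dz": 0.2,"wx": 0,"wy": 0,"wz": 0.5,"hand": 50},
  {"dx": -0.6,"dy": 2.6,"dz": 0.4,"wx": 0,"wy": 0,"wz": 0.8,"hand": 60},
  {"dx": -0.8,"dy": 3.5,"dz": 0.5,"wx": 0,"wy": 0,"wz": 1.0,"hand": 60},
  {"dx": -1.0,"dy": 4.5,"dz": 0.6,"wx": -0.1,"wy": 0.1,"wz": 1.2,"hand": 60},
  {"dx": -1.2,"dy": 5.4,"dz": 0.8,"wx": -0.15,"wy": 0.1,"wz": 1.5,"hand": 60},
  {"dx": -1.4,"dy": 6.4,"dz": 1.0,"wx": -0.15,"wy": 0.1,"wz": 1.5,"hand": 60},
  {"dx": -1.5,"dy": 7.2,"dz": 1.2,"wx": -0.15,"wy": 0.1,"wz": 1.5,"hand": 60},
  {"dx": -1.55,"dy": 7.49,"dz": 1.35,"wx": -0.15,"wy": 0.1,"wz": 1.5,"hand": 60},
  {"dx": -1.55,"dy": 7.49,"dz": 1.35,"wx": -0.15,"wy": 0.1,"wz": 1.5,"hand": 60},
  {"dx": -1.55,"dy": 7.49,"dz": 1.35,"wx": -0.15,"wy": 0.1,"wz": 1.5,"hand": 60},
])

```text
clock: 10.5
eef_pos: [0.4982, 0.006, 0.0947]
tool_rot: [-0.071, 0.997, 0.005, -0.006]
ft_force: [0.5, 0.2, 0.2]
grip_width: 0.06
grasp_force: 0.0
```

Run:
```python
from h import *
np.set_printoptions(precision=4,suppress=True)
o=bot.get_obs(); im=bot.camera("wrist"); cv2.imwrite("pics/w5.png",im[:,:,::-1])
t=bot.camera("top"); w=np.vstack([im,cv2.resize(t[150:290,320:430],(512,384))[:200]*0+0]) if 0 else np.hstack([im[:,:,::-1],cv2.resize(t[150:282,320:420,::-1],(288,384))])
cv2.imwrite("pics/w5c.png",w)
print(o["clock"],o["eef_pos"],R.from_quat(o["tool_rot"]).as_matrix())
for d in bot.outline_of("wrist","rod_a_mid"):
    m=d["region"]; print(d["score"],np.round(d["extent"]))
    ys,xs=np.nonzero(m)
    for r in range(ys.min(),ys.max(),15):
        c=xs[ys==r]; print(r,c.min(),c.max(),onz("wrist",((c.min()+c.max())/2,r),.022,o)[:2])
move((.5025,.003,.012),Rt(188),o)
```

```text
10.5 [0.4982 0.006  0.0947] [[-0.9899 -0.1411 -0.0118]
 [-0.1412  0.9899  0.0097]
 [ 0.0103  0.0113 -0.9999]]
0.96 [251. 193. 114. 219.]
83 247 251 [ 0.4107 -0.0115]
98 195 304 [ 0.42   -0.0099]
113 192 307 [ 0.4296 -0.0086]
128 193 306 [ 0.4395 -0.0072]
143 194 306 [ 0.4496 -0.0055]
158 196 305 [ 0.4601 -0.0037]
173 232 269 [ 0.471  -0.0022]
188 236 263 [ 0.4823 -0.0014]
203 238 263 [0.4937 0.0009]
218 238 263 [0.5057 0.0026]
233 238 263 [0.5181 0.0043]
248 239 263 [0.5308 0.0064]
263 234 268 [0.544  0.0082]
278 232 269 [0.5578 0.0097]
293 237 263 [0.5721 0.0113]
0.8 [420.  26. 185.  52.]
0 337 511 [0.3478 0.0887]
15 331 511 [0.3559 0.0893]
30 332 511 [0.3639 0.0922]
45 502 511 [0.3642 0.1494]
d [-0.094 -0.09   1.652] w [ 0.13 -0.12  0.02] rows 1.6574108319914724 0.10280314045846085
```

View pics/w5c.png

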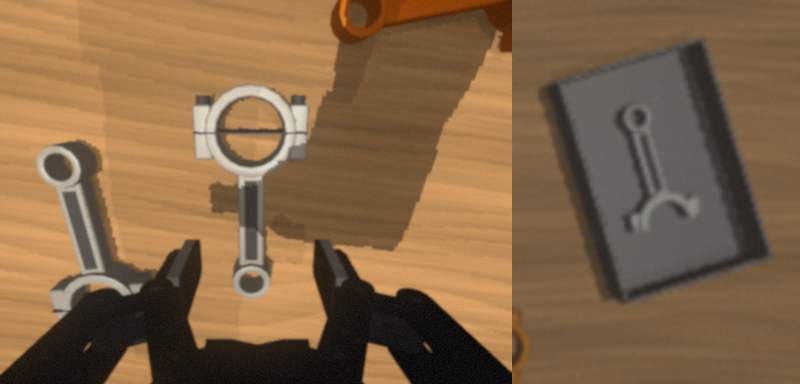

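The reject lies flat in the bin. The complete rod is at columns 232-268, with its bore at (250,131) and small end at (251,281). Gripping it at the shank.

Call:
drive_tool([
  {"dx": -0.07,"dy": -0.11,"dz": 0.8,"wx": 0.13,"wy": -0.12,"wz": 0,"hand": 60},
  {"dx": -0.07,"dy": -0.11,"dz": 1.35,"wx": 0.13,"wy": -0.12,"wz": 0,"hand": 60},
  {"dx": -0.07,"dy": -0.11,"dz": 1.65,"wx": 0.13,"wy": -0.12,"wz": 0,"hand": 60},
  {"dx": -0.07,"dy": -0.11,"dz": 1.65,"wx": 0.13,"wy": -0.12,"wz": 0,"hand": 60},
  {"dx": -0.07,"dy": -0.11,"dz": 1.65,"wx": 0.13,"wy": -0.12,"wz": 0,"hand": 30},
  {"dx": -0.07,"dy": -0.11,"dz": 1.65,"wx": 0.13,"wy": -0.12,"wz": 0,"hand": 10},
  {"dx": -0.07,"dy": -0.11,"dz": 1.65,"wx": 0.13,"wy": -0.12,"wz": 0,"hand": 10},
  {"dx": -0.07,"dy": -0.11,"dz": 1.65,"wx": 0.13,"wy": -0.12,"wz": 0,"hand": 10},
  {"dx": -0.07,"dy": -0.11,"dz": 1.65,"wx": 0.13,"wy": -0.12,"wz": 0,"hand": 10},
  {"dx": -0.07,"dy": -0.11,"dz": 1.65,"wx": 0.13,"wy": -0.12,"wz": 0,"hand": 10},
])

```text
clock: 11.65
eef_pos: [0.5024, 0.0024, 0.0135]
tool_rot: [-0.071, 0.997, 0.0, 0.001]
ft_force: [-1.0, -0.8, 5.7]
grip_width: 0.0186
grasp_force: 60.3
```

Call:
drive_tool([
  {"dx": 0,"dy": 0,"dz": -0.6,"wx": 0,"wy": 0,"wz": 0,"hand": 10},
  {"dx": 0,"dy": 0,"dz": -1.4,"wx": 0,"wy": 0,"wz": 0,"hand": 10},
  {"dx": 0,"dy": 0,"dz": -2.3,"wx": 0,"wy": 0,"wz": 0,"hand": 10},
  {"dx": 0,"dy": 0,"dz": -3.2,"wx": 0,"wy": 0,"wz": 0,"hand": 10},
  {"dx": 0,"dy": 0,"dz": -4.1,"wx": 0,"wy": 0,"wz": 0,"hand": 10},
  {"dx": 0,"dy": 0,"dz": -5,"wx": 0,"wy": 0,"wz": 0,"hand": 10},
  {"dx": 0,"dy": 0,"dz": -5,"wx": 0,"wy": 0,"wz": 0,"hand": 10},
])

```text
clock: 12.35
eef_pos: [0.5044, 0.0022, 0.2687]
tool_rot: [-0.071, 0.997, -0.0, 0.006]
ft_force: [1.2, 0.4, -3.2]
grip_width: 0.0184
grasp_force: 60.0
```

Run:
```python
from h import *
np.set_printoptions(precision=4,suppress=True)
o=bot.get_obs()
n=np.array([-.983*np.sin(np.radians(25)),-.18*np.sin(np.radians(25)),np.cos(np.radians(25))])
print(o["clock"],o["eef_pos"],np.degrees(o["joint_pos"]),o["grip_width"],o["grasp_force"])
```

```text
12.35 [0.5044 0.0022 0.2687] [ 0.2348 13.164   3.4057 79.5228  0.0238 -7.8803] 0.018426988899374615 59.97792720794678
```

```bash
cat >> h.py <<'E'
def lensn(yaw=10.4,t=25):
    a=np.radians(yaw);t=np.radians(t); return np.array([-np.cos(a)*np.sin(t),-np.sin(a)*np.sin(t),np.cos(t)])
def final(L,d,n,yaw,off=(.0612,0,.0015)):
    M=Rt(yaw,n); return L+n*d-M@np.array(off),M
E
python3 - <<'E'
from h import *
np.set_printoptions(precision=4,suppress=True)
T=lambda x,y:(x/2.5+100,y/2.5+95); S=lambda x,y:(x/2.4+90,y/2.4+110)
ot,dt=ray("top",T(95,365)); os,ds=ray("scene",S(705,118))
L=tri([(ot+[.0015,.004,0],dt),(os+[-.002,0,0],ds)]); print("L",L)
P,M=final(L,.16,lensn(),-79.6); print(P); print(M)
move(P,M)
o=bot.get_obs();C=R.from_quat(o["tool_rot"]).as_matrix()
for f in(.25,.5,.75): # intermediate orientation check
    print(R.from_matrix(C@R.from_rotvec(f*R.from_matrix(C.T@M).as_rotvec()).as_matrix()).as_matrix()[:,2])
E
```

```text
L [0.4303 0.3389 0.0896]
[0.3522 0.3868 0.236 ]
[[ 0.1805 -0.8914  0.4157]
 [-0.9836 -0.1636  0.0763]
 [ 0.     -0.4226 -0.9063]]
d [1.936 8.046 0.62 ] w [  3.74  -3.92 -18.15] rows 8.298476216544847 11.02470167299441
[ 0.1193 -0.0475 -0.9917]
[ 0.2348 -0.0498 -0.9708]
[ 0.3394 -0.0061 -0.9406]
```

Call:
drive_tool([
  {"dx": 0.1,"dy": 0.5,"dz": 0,"wx": 0.2,"wy": -0.2,"wz": -1.1,"hand": 10},
  {"dx": 0.3,"dy": 1.3,"dz": 0.1,"wx": 0.6,"wy": -0.6,"wz": -2.8,"hand": 10},
  {"dx": 0.5,"dy": 2.1,"dz": 0.1,"wx": 0.9,"wy": -1.0,"wz": -4.5,"hand": 10},
  {"dx": 0.7,"dy": 2.9,"dz": 0.2,"wx": 1.3,"wy": -1.3,"wz": -6.2,"hand": 10},
  {"dx": 0.9,"dy": 3.7,"dz": 0.2,"wx": 1.6,"wy": -1.7,"wz": -7.9,"hand": 10},
  {"dx": 1.1,"dy": 4.5,"dz": 0.3,"wx": 2.0,"wy": -2.1,"wz": -9.6,"hand": 10},
  {"dx": 1.3,"dy": 5.3,"dz": 0.3,"wx": 2.3,"wy": -2.4,"wz": -11.3,"hand": 10},
  {"dx": 1.5,"dy": 6.1,"dz": 0.4,"wx": 2.7,"wy": -2.8,"wz": -13,"hand": 10},
  {"dx": 1.65,"dy": 6.8,"dz": 0.5,"wx": 3.0,"wy": -3.2,"wz": -14.7,"hand": 10},
  {"dx": 1.8,"dy": 7.4,"dz": 0.6,"wx": 3.4,"wy": -3.5,"wz": -16.4,"hand": 10},
  {"dx": 1.9,"dy": 7.9,"dz": 0.6,"wx": 3.65,"wy": -3.8,"wz": -17.6,"hand": 10},
  {"dx": 1.94,"dy": 8.05,"dz": 0.6,"wx": 3.74,"wy": -3.92,"wz": -18.15,"hand": 10},
  {"dx": 1.94,"dy": 8.05,"dz": 0.6,"wx": 3.74,"wy": -3.92,"wz": -18.15,"hand": 10},
  {"dx": 1.94,"dy": 8.05,"dz": 0.6,"wx": 3.74,"wy": -3.92,"wz": -18.15,"hand": 10},
])

```text
clock: 13.75
eef_pos: [0.3475, 0.3858, 0.2305]
tool_rot: [0.751, -0.626, 0.134, -0.16]
ft_force: [-0.4, 0.2, -4.2]
grip_width: 0.0186
grasp_force: 60.0
```

Run:
```python
from h import *
np.set_printoptions(precision=4,suppress=True)
o=bot.get_obs(); im=bot.camera("wrist"); cv2.imwrite("pics/w6.png",im[:,:,::-1])
C=R.from_quat(o["tool_rot"]).as_matrix();print(o["clock"],o["eef_pos"],np.degrees(o["joint_pos"]),o["grip_width"])
print(C)
L=np.array([.4303,.3389,.0896])
print("lens pred",proj("wrist",L,o),"bore pred",proj("wrist",o["eef_pos"]+C@[.0612,0,-.0105],o),"low face",proj("wrist",o["eef_pos"]+C@[.0612,0,.0135],o))
for s in(1,-1): print(proj("wrist",o["eef_pos"]+C@[.0612,s*.024,-.0105],o))
```

```text
13.75 [0.3475 0.3858 0.2305] [ 57.7447   4.089  -17.7507  51.3084 -17.4996 -45.2106] 0.018572687065397536
[[ 0.1795 -0.8979  0.4019]
 [-0.9838 -0.1639  0.0733]
 [ 0.     -0.4085 -0.9128]]
lens pred [247.7609 118.6797] bore pred [257.3081 144.8966] low face [257.2615 137.539 ]
[315.2514 145.0057]
[199.3621 144.7955]
```

View pics/w6.png

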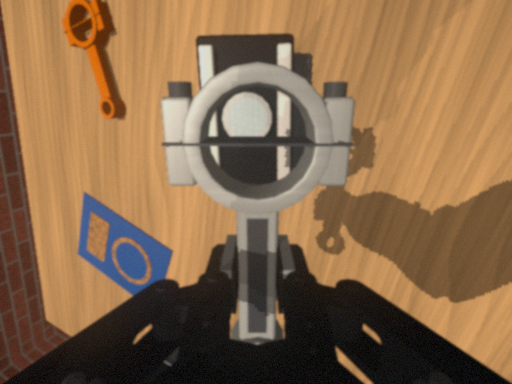

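The lens glass shows through the bore at (246,115), with the bore centre at (257,144). The light bars at columns 210 and 284 run parallel to the rod. I'll take one sideways view to fix the lens height.

Call:
drive_tool([
  {"dx": 0,"dy": -0.7,"dz": 0,"wx": 0,"wy": 0,"wz": 0,"hand": 10},
  {"dx": 0,"dy": -1.5,"dz": 0,"wx": 0,"wy": 0,"wz": 0,"hand": 10},
  {"dx": 0,"dy": -2,"dz": 0,"wx": 0,"wy": 0,"wz": 0,"hand": 10},
  {"dx": 0,"dy": -2,"dz": 0,"wx": 0,"wy": 0,"wz": 0,"hand": 10},
  {"dx": 0,"dy": -2,"dz": 0,"wx": 0,"wy": 0,"wz": 0,"hand": 10},
])

```text
clock: 14.3
eef_pos: [0.4386, 0.4021, 0.2725]
tool_rot: [0.75, -0.627, 0.134, -0.161]
ft_force: [-1.3, -1.0, -4.6]
grip_width: 0.0186
grasp_force: 60.3
```

Run:
```python
from h import *
np.set_printoptions(precision=4,suppress=True)
o=bot.get_obs(); im=bot.camera("wrist"); cv2.imwrite("pics/w7.png",im[:,:,::-1])
L=np.array([.4303,.3389,.0896]);print(o["clock"],o["eef_pos"],repr(o["tool_rot"]))
print("lens pred",proj("wrist",L,o), [np.round(d["extent"]).tolist() for d in bot.look_for("wrist","lens")])
```

```text
14.3 [0.4386 0.4021 0.2725] array([ 0.7502, -0.6272,  0.1337, -0.1611])
lens pred [352.5275 118.9451] [[338.0, 112.0, 126.0, 155.0]]
```

View pics/w7.png

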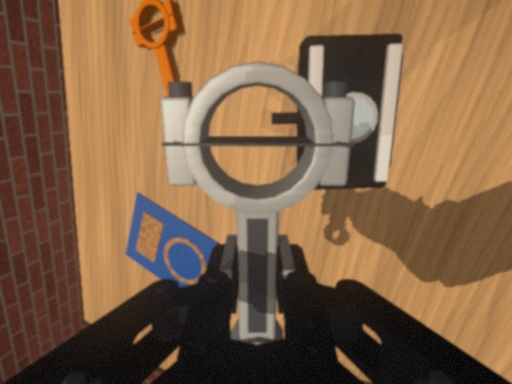

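Here the lens is partly behind a bolt boss: its right edge is at column 378, so its centre is at about (352.5,117).

Run:
```python
from h import *
np.set_printoptions(precision=4,suppress=True)
o2=bot.get_obs()
C1=np.array([[ .1795,-.8979,.4019],[-.9838,-.1639,.0733],[0,-.4085,-.9128]])
o1={"eef_pos":np.array([.3475,.3858,.2305]),"tool_rot":R.from_matrix(C1).as_quat()}
T=lambda x,y:(x/2.5+100,y/2.5+95); S=lambda x,y:(x/2.4+90,y/2.4+110)
ot,dt=ray("top",T(95,365)); os,ds=ray("scene",S(705,118))
rs=[ray("wrist",(246,115),o1),ray("wrist",(352.5,117),o2),(ot+[.0015,.004,0],dt),(os+[-.002,0,0],ds)]
print(tri(rs[:2]),tri(rs))
# stand yaw from right bar edges in o2 (same lens-x offset => parallel to lens y): bar on level plane z=.1
for z in(.08,.09): print([onz("wrist",q,z,o2) for q in((396,36),(381,181))])
L=tri(rs); 
P,M=final(L,.10,lensn(),-79.6); print(P)
move(P,M,o2)
P,M=final(L,.16,lensn(),-79.6);move(P,M,o2)
```

```text
[0.4288 0.3355 0.0975] [0.4308 0.3372 0.0916]
[array([0.4135, 0.2633, 0.08  ]), array([0.3858, 0.3928, 0.08  ])]
[array([0.413 , 0.2649, 0.09  ]), array([0.3862, 0.3903, 0.09  ])]
[0.3776 0.3897 0.1836]
d [0.031 1.835 1.114] w [ 0.18  0.   -0.01] rows 2.1471493928781133 0.10296687126904518
d [ 0.031  1.854 -0.086] w [ 0.18  0.   -0.01] rows 1.8562036612131105 0.10296687126904518
```

Call:
drive_tool([
  {"dx": 0.01,"dy": 0.6,"dz": 0,"wx": 0.05,"wy": 0,"wz": 0,"hand": 10},
  {"dx": 0.03,"dy": 1.3,"dz": 0,"wx": 0.1,"wy": 0,"wz": 0,"hand": 10},
  {"dx": 0.04,"dy": 1.7,"dz": 0.1,"wx": 0.18,"wy": 0,"wz": 0,"hand": 10},
  {"dx": 0.04,"dy": 1.84,"dz": 0.4,"wx": 0.18,"wy": 0,"wz": 0,"hand": 10},
  {"dx": 0.04,"dy": 1.84,"dz": 0.7,"wx": 0.18,"wy": 0,"wz": 0,"hand": 10},
  {"dx": 0.04,"dy": 1.84,"dz": 0.9,"wx": 0.18,"wy": 0,"wz": 0,"hand": 10},
  {"dx": 0.04,"dy": 1.84,"dz": 1.0,"wx": 0.18,"wy": 0,"wz": 0,"hand": 10},
  {"dx": 0.04,"dy": 1.84,"dz": 1.0,"wx": 0.18,"wy": 0,"wz": 0,"hand": 10},
  {"dx": 0.04,"dy": 1.84,"dz": 1.0,"wx": 0.18,"wy": 0,"wz": 0,"hand": 10},
])

```text
clock: 15.3
eef_pos: [0.3762, 0.3903, 0.1903]
tool_rot: [0.749, -0.625, 0.139, -0.168]
ft_force: [0.1, -0.7, -3.8]
grip_width: 0.0183
grasp_force: 60.2
```

Run:
```python
from h import *
np.set_printoptions(precision=4,suppress=True)
o=bot.get_obs(); im=bot.camera("wrist")
s=bot.camera("scene")[130:220,310:430]
cv2.imwrite("pics/w8c.png",np.hstack([im[:,:,::-1],cv2.resize(s[:,:,::-1],(288,216),interpolation=cv2.INTER_CUBIC).copy() if 0 else cv2.copyMakeBorder(cv2.resize(s[:,:,::-1],(288,216),interpolation=cv2.INTER_CUBIC),0,168,0,0,cv2.BORDER_CONSTANT)]))
C=R.from_quat(o["tool_rot"]).as_matrix();print(o["clock"],o["eef_pos"],C)
for L in([.4308,.3372,.0916],[.4288,.3355,.0975]):
  n=lensn(); B=o["eef_pos"]+C@[.0612,0,.0015]; d=B-L; Ml=Rt(-79.6,n)
  print("bore in lens along(tool x,tool y,-n)",Ml.T@d, proj("wrist",L,o))
move(*final(np.array([.430,.3365,.094]),.10,lensn(),-79),o)
```

```text
15.3 [0.3762 0.3903 0.1903] [[ 0.1801 -0.8903  0.4181]
 [-0.9836 -0.1619  0.079 ]
 [-0.0026 -0.4255 -0.9049]]
bore in lens along(tool x,tool y,-n) [-0.0009 -0.0017 -0.1064] [259.6636 121.1539]
bore in lens along(tool x,tool y,-n) [-0.0022 -0.0012 -0.1001] [259.1582 120.0373]
d [0.029 0.043 0.08 ] w [-0.04  0.03 -0.13] rows 0.095472838813042 0.07759139713353068
```

View pics/w8c.png

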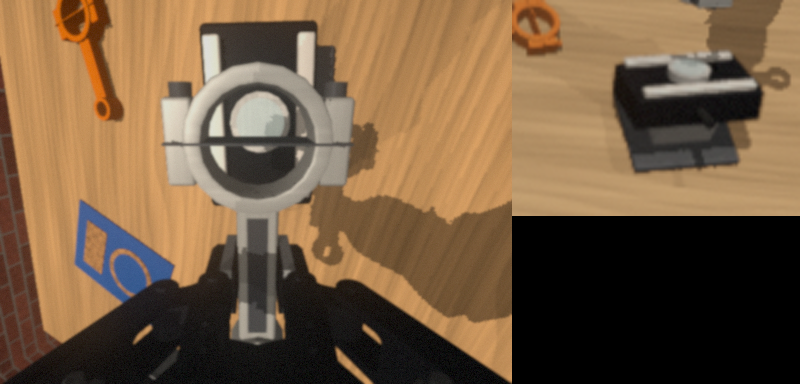

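The lens at (260,122) sits in the bore where it was predicted (259.5,120.5). The bars run symmetrically and parallel to the rod, and the distance is about 0.10 m. I'll let it settle and hand in.

Call:
drive_tool([
  {"dx": 0.03,"dy": 0.04,"dz": 0.04,"wx": 0,"wy": 0,"wz": -0.1,"hand": 10},
  {"dx": 0.03,"dy": 0.04,"dz": 0.04,"wx": 0,"wy": 0,"wz": -0.1,"hand": 10},
  {"dx": 0.03,"dy": 0.04,"dz": 0.04,"wx": 0,"wy": 0,"wz": -0.1,"hand": 10},
  {"dx": 0.03,"dy": 0.04,"dz": 0.04,"wx": 0,"wy": 0,"wz": -0.1,"hand": 10},
  {"dx": 0.03,"dy": 0.04,"dz": 0.04,"wx": 0,"wy": 0,"wz": -0.1,"hand": 10},
  {"dx": 0.03,"dy": 0.04,"dz": 0.04,"wx": 0,"wy": 0,"wz": -0.1,"hand": 10},
  {"dx": 0.03,"dy": 0.04,"dz": 0.04,"wx": 0,"wy": 0,"wz": -0.1,"hand": 10},
  {"dx": 0.03,"dy": 0.04,"dz": 0.04,"wx": 0,"wy": 0,"wz": -0.1,"hand": 10},
])

```text
clock: 16.2
eef_pos: [0.3754, 0.3885, 0.1872]
tool_rot: [0.752, -0.622, 0.139, -0.167]
ft_force: [-0.3, -0.8, -4.8]
grip_width: 0.0184
grasp_force: 60.3
```

Run:
```python
from h import *
o=bot.get_obs();C=R.from_quat(o["tool_rot"]).as_matrix()
v=Rt(-79.6,lensn()).T@(o["eef_pos"]+C@[.0612,0,.0015]-np.array([.430,.3365,.094]))
print(v,abs(o["joint_vel"]).max(),o["grasp_force"])
if abs(v[0])<.006 and abs(v[1])<.006 and .094<-v[2]<.108: print(bot.job_done())
```

```text
[ 0.00015327  0.00029577 -0.10160331] 0.0010525165105726689 60.323283076286316
the job is handed in; nothing more can be done
None
```

The job is handed in (no verdict came back): the capless rod lies in the bin, and a complete rod is held still before the lens, by my measurements within 1 mm of the line of sight and about 102 mm from the glass.

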